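# Press the glass inlays home in order

### The arm

A 6-joint arm with a two-finger parallel gripper is mounted at the origin on the work surface. World frame = base frame: x ahead of the robot, y to its left, z up, the work surface at z = 0. Lengths are in mm, angles in rad, forces in N, time in s.
With the tool pointing down it reaches from about 350 to 875 mm from the base axis. Payload 4.2 kg.
Tool frame: the origin (TCP) lies midway between the tips of the shut fingers; the grasp point (between the pads) lies 19 mm behind it; z points along the fingers, y is the line along which they close (so a half turn about z gives the same grasp; the last joint's range is limited). The gripper opens to 85 mm and grips with 20 to 120 N. Pads are 22 mm wide; open, the fingers measure 114 mm over their backs; the gripper's body (76 mm by 85 mm) begins 54 mm behind the grasp point. The pads swing forward as they close: fully open they stand 13 mm farther back than shut.
Start: joints at [-1.025, 0.385, 0.008, 0, -1.194, -0.259], TCP at [176.819, -599.445, 231.312] pointing down, gripper open.
Joint ranges: [-3.14, 3.14], [-1.21, 2.06], [-1.07, 1.41], [-3.16, 2.05], [-2.99, -0.16], [-3.1, 3.1]. Speed limits (rad/s): [2.79, 2.79, 3.14, 3.14, 3.14, 3.14].

### API

Orientations are given as a unit quaternion [x, y, z, w].
In Python, from bench import read_state, get_image, job_done gives the robot as it stands.
- The arm moves only by the shell command python3 -m jog 'ROWS'. ROWS is JSON, a list of rows, each a list of 3 entries, a list of its own where there are three numbers: the shift along the world's x, y, z scaled (see below), then the turn, a rotation vector about the world's x, y, z scaled (see below), then the gripper's target within -1 to 1 (shut at 1, half-way at 0, fully open at -1). In form: [[[x, y, z], [wx, wy, wz], claw], ...]. A call has 1 to 20 rows; each row is the pose to reach, as a shift and turn from the pose commanded when the call began; what a row does not reach only later rows make up. The controller multiplies each number of a shift by 10 cm and each number of a turn by 120 degrees. A row lasts 1/10 s, in which the tool goes at most 50 mm and 8.59 degrees, less where a joint would pass 70% of its speed; a pose out of reach is approached as far as the arm can. A call with a number of a shift or a turn outside -1 to 1 is refused whole. A call with a gripper value outside its range is refused whole. The fingers move at their own pace and stop on an object; the grip force is fixed at half the most. Time passes only in rows, so rows that repeat a pose let the fingers close. It gives the time, the measured TCP pose, the force, the opening and the grip force at its end, in the units of the state.
- read_state(): the state, without advancing time (a new reading comes with each control period).
- get_image(name): name is "side" or "top" or "wrist"; returns a dict with "frame" (480x640x3 uint8, red, green, blue), "range_z" (480x640 float32, mm along the optical axis (not along the pixel's ray), 0 where there is no reading), "fx", "fy", "cx", "cy" (pixels), "R" (3x3) and "t" (3): a world point X has camera coordinates R X + t. Camera axes: x right, y down, z forward; pixel columns grow to the right and rows downward; lengths in mm; the calibration is good to about 2 mm. The wrist camera is an equidistant fisheye: a pixel r from the principal point sees the ray r / f radians off the axis. A picture is of the moment at which its call begins.
- job_done(): hands the job in; it is judged then, once.
The state is a dict: "clock": time; "joints": joint angles; "joint_vel": joint speeds; "joint_efforts": joint torques, N m; "position": TCP position; "ee_rot": TCP orientation; "contact_force": force on the tool from outside, world axes, zero at the start; "wrist_torque": the same for the moment, N m; "gripper_width": finger opening in mm; "grasp_force": force on a finger pad.
Only numpy, scipy, OpenCV 4.12 (cv2) and the standard library are available. Lean on these libraries where they do the work, as an engineer would, in place of code of your own. Each camera call takes 0.05 s, during which the arm holds its last target. There are 200 camera calls.

### The job

Four wooden coasters lie on the layout board, each with a glass inlay still standing proud of the wood. With the fingertips, gently press three inlays fully home, flush with the wood, in the order in which they were bedded: first the round one, then the triangle, then the narrow bar; leave the square one standing proud, as its bedding is not ready. Only press: do not lift or shift the coasters, lean hard on the glass, or disturb anything else on the bench.

Things in the scene. Friction and masses are not known exactly. Their poses are not given: they have to be found in the camera images.
- layout_board: plywood board 420 mm (x) by 620 mm (y), 12 mm thick, lying on the table, with a pine rail 22 mm wide along all four edges whose top is 26 mm above the table; origin at the centre of its underside, so its upper face is at 12 mm along z
- round_coaster: loose dark wooden coaster, a square block 78 by 78 mm and 18 mm thick, about 0.25 kg, lying on the board; its glass inlay is a disc 48 mm across, of the same sea-green glass as the others, set in the middle of its upper face; origin at the centre of its underside, z up
- round_glass (a joint): how far this inlay is pushed in, in m: 0 stands 8.8 mm proud of the coaster's wood, 0.008 is fully home against its stop (flush, top 0.8 mm above the wood). It starts at 0 to 0.0015, slides straight down under a steady push of about 3 N, has no spring and stays where it is left; the stop is rigid: reach it at 15 mm/s or less (the glass bears 45 N)
- round_top (a point): centre of the upper face of this inlay, over the coaster's centre (moves down with it); 38.8 mm above the table when the joint reads 0, 30.8 mm when home
- triangle_coaster: loose dark wooden coaster, a square block 78 by 78 mm and 18 mm thick, about 0.25 kg, lying on the board; its glass inlay is an equal-sided triangle of 54 mm sides, 31 mm from its centre to each corner, of the same sea-green glass as the others, set in the middle of its upper face; origin at the centre of its underside, z up
- triangle_glass (a joint): how far this inlay is pushed in, in m: 0 stands 8.8 mm proud of the coaster's wood, 0.008 is fully home against its stop (flush, top 0.8 mm above the wood). It starts at 0 to 0.0015, slides straight down under a steady push of about 3 N, has no spring and stays where it is left; the stop is rigid: reach it at 15 mm/s or less (the glass bears 45 N)
- triangle_top (a point): centre of the upper face of this inlay, over the coaster's centre (moves down with it); 38.8 mm above the table when the joint reads 0, 30.8 mm when home
- bar_coaster: loose dark wooden coaster, a square block 78 by 78 mm and 18 mm thick, about 0.25 kg, lying on the board; its glass inlay is a narrow rectangle 22 mm (coaster x) by 54 mm (coaster y), of the same sea-green glass as the others, set in the middle of its upper face; origin at the centre of its underside, z up
- bar_glass (a joint): how far this inlay is pushed in, in m: 0 stands 8.8 mm proud of the coaster's wood, 0.008 is fully home against its stop (flush, top 0.8 mm above the wood). It starts at 0 to 0.0015, slides straight down under a steady push of about 3 N, has no spring and stays where it is left; the stop is rigid: reach it at 15 mm/s or less (the glass bears 45 N)
- bar_top (a point): centre of the upper face of this inlay, over the coaster's centre (moves down with it); 38.8 mm above the table when the joint reads 0, 30.8 mm when home
- square_coaster: loose dark wooden coaster, a square block 78 by 78 mm and 18 mm thick, about 0.25 kg, lying on the board; its glass inlay is a square of 42 mm sides, parallel to the coaster's sides, of the same sea-green glass as the others, set in the middle of its upper face; origin at the centre of its underside, z up
- square_glass (a joint): how far this inlay is pushed in, in m: 0 stands 8.8 mm proud of the coaster's wood, 0.008 is fully home against its stop (flush, top 0.8 mm above the wood). It starts at 0 to 0.0015, slides straight down under a steady push of about 3 N, has no spring and stays where it is left; the stop is rigid: reach it at 15 mm/s or less (the glass bears 45 N)
- square_top (a point): centre of the upper face of this inlay, over the coaster's centre (moves down with it); 38.8 mm above the table when the joint reads 0, 30.8 mm when home
- flux_bowl: open green glass bowl, 66 mm across, 36 mm high, on the board; a bystander; origin at its underside
- solder_spool: metal spool standing on end, 52 mm across, 46 mm high, on the board; a bystander; origin at its underside
- patina_jar: closed amber jar, 48 mm across, 60 mm high, on the board; a bystander; origin at its underside
- foil_roller: wooden hand roller standing on its disc foot, 48 mm across, 64 mm high, on the board; a bystander; origin at its underside
- pliers: pliers lying on the table to the right of the board, about 175 mm long, under 15 mm high; a bystander; origin at its underside, near its middle
- flux_brush: brush 170 mm long lying on the table to the left of the board; a bystander; origin at its underside, near its middle
- mug: white mug, 80 mm across, 92 mm high, on the table to the right of the board; a bystander; origin at its underside
There are look-alikes about, which are no part of the job. What is shaped like the triangle_coaster but pink or red is not meant.

How it is judged:
By the outcome, as a careful person would: the job done as asked, in the order asked, and still so for the second after the job is handed in, with the robot touching nothing.
It also fails if it takes over 45 s, if anything falls off the work surface, if the arm or the gripper's body presses on something with over 40 N, if the wrist force passes 120 N, or if a joint passes its speed limit or range.

## Working session

There is one attempt and no reset: what is moved stays moved. The work goes in short steps, Python scripts to look and compute and a shell command to move; the robot and the scene stay as the last step left them, time stands still between calls to the robot, and variables do not carry over. Pictures are saved under pics/ and viewed, at most 10 in all, crops included, and the job is handed in when it is done.

```bash
mkdir -p pics; ls
python3 - <<'E'
from bench import *
import cv2,numpy as np
d=get_image("top"); np.savez('top.npz',**d); cv2.imwrite('pics/top1.png',d['frame'][:,:,::-1])
print(d['fx'],d['cx'],d['cy'],d['R'],d['t']); s=read_state(); print(s)
E
```

```text
pics
596.1170127658517 324.86869921791356 235.72640232287986 [[ 0.016136   -0.99985855  0.00474507]
 [-0.99362583 -0.01656459 -0.11150485]
 [ 0.11156768 -0.00291558 -0.99375256]] [ -28.49515257  459.37111321 1449.35280531]
{'clock': 0.05, 'joints': array([-1.02541357e+00,  3.85522858e-01,  6.60705528e-03, -5.13100072e-04,
       -1.19394813e+00, -2.58626892e-01]), 'joint_vel': array([-0.00019701, -0.00131462,  0.00334768,  0.00167803, -0.00220467,
       -0.00012285]), 'joint_efforts': array([ 1.84109895e-04, -3.93678582e+01,  1.89163989e+01,  4.20547888e+00,
       -2.28360630e-03,  6.72605353e-06]), 'position': array([ 176.6503548 , -598.9093066 ,  230.23245934]), 'ee_rot': array([-1.42793431e-01,  9.89751944e-01,  1.04468347e-03, -1.85049657e-04]), 'contact_force': array([-0.40892464, -0.13236896,  0.56706438]), 'wrist_torque': array([ 0.00124064,  0.01013643, -0.03375215]), 'grasp_force': 0.0, 'gripper_width': 85.45877994527547}
```

View pics/top1.png

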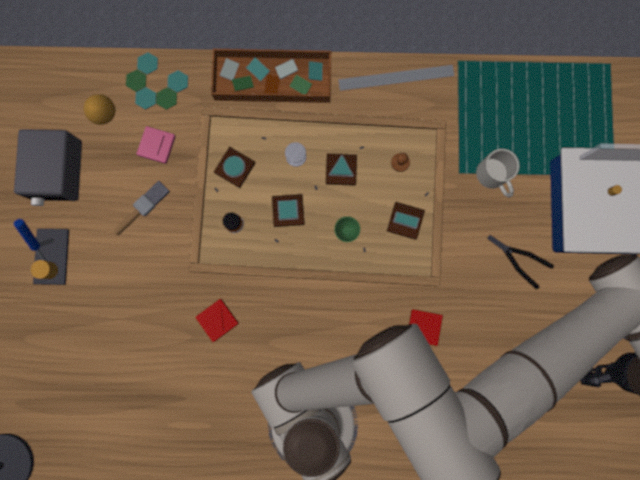

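The four coasters on the board are round (235,166), triangle (341,168), square (288,210) and bar (406,220). The red and pink look-alikes (217,320), (425,327) and (156,145) lie off the board. I'll confirm this in one crop and measure.

```bash
cat > h.py <<'E'
import numpy as np
def ray(d,u,v,z):
    R,t=np.array(d['R']),np.array(d['t'])
    c=-R.T@t; r=R.T@np.array([(u-d['cx'])/d['fx'],(v-d['cy'])/d['fy'],1])
    return c+r*(z-c[2])/r[2]
E
python3 - <<'E'
import numpy as np,cv2
from h import ray
d=dict(np.load('top.npz')); f=d['frame'][:,:,::-1].copy()
cv2.imwrite('pics/crop1.png',cv2.resize(f[110:290,185:450],None,fx=3,fy=3,interpolation=cv2.INTER_CUBIC))
h=cv2.cvtColor(f,cv2.COLOR_BGR2HSV)
for n,(u,v) in dict(round=(235,166),tri=(341,168),bar=(406,220),sq=(288,210)).items():
    w=h[v-24:v+24,u-24:u+24].astype(int)
    m=((w[...,0]>70)&(w[...,0]<105)&(w[...,1]>60)&(w[...,2]>60)).astype(np.uint8)
    c=max(cv2.findContours(m,0,2)[0],key=cv2.contourArea); M=cv2.moments(c)
    uu,vv=u-24+M['m10']/M['m00'],v-24+M['m01']/M['m00']
    P=ray(d,uu,vv,38.3)
    rz=d['range_z'][int(vv)-2:int(vv)+3,int(uu)-2:int(uu)+3]; z=np.median(rz)
    X=d['R'].T@(z*np.array([(uu-d['cx'])/d['fx'],(vv-d['cy'])/d['fy'],1])-d['t'])
    b=cv2.boxPoints(cv2.minAreaRect(c))+[u-24,v-24]
    print(n,(uu,vv),P.round(1),X.round(1),[ray(d,*p,38.3)[:2].round(0).tolist() for p in b])
E
```

```text
round (233.32575757575756, 165.55492424242425) [630.  209.3  38.3] [630.7 209.8  35.4] [[630.0, 241.0], [663.0, 210.0], [631.0, 177.0], [597.0, 208.0]]
tri (341.21246458923514, 167.64400377714824) [629.3 -58.8  38.3] [629.7 -58.8  36.5] [[656.0, -33.0], [657.0, -80.0], [614.0, -81.0], [613.0, -34.0]]
bar (406.27810650887574, 219.35207100591717) [ 502.3 -220.7   38.3] [ 502.6 -221.1   35.7] [[498.0, -192.0], [520.0, -198.0], [506.0, -250.0], [484.0, -243.0]]
sq (287.3359173126615, 209.10658914728683) [522.8  72.7  38.3] [523.   72.7  37.2] [[542.0, 96.0], [546.0, 54.0], [504.0, 50.0], [500.0, 92.0]]
```

View pics/crop1.png

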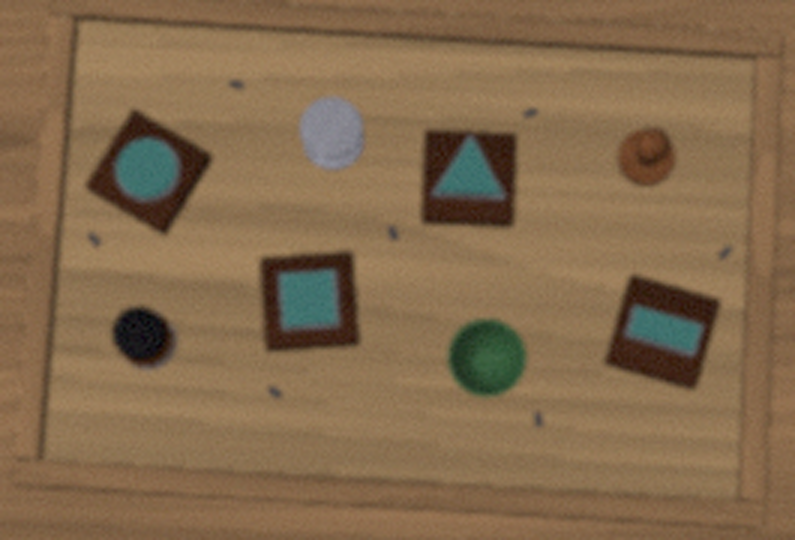

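The crop confirms it. In crop pixels: round (147,168), triangle (468,172), bar (664,330), square (308,300), all on the board. Now I'll shut the fingers and fly over the round one.

```bash
for i in 1 2 3; do python3 -m jog '[[[0.25,0.45,0],[0,0,0],1],[[0.5,0.9,0],[0,0,0],1],[[0.5,0.9,0],[0,0,0],1]]'; done; python3 -c "
from bench import *; s=read_state(); print(s['joints'],s['position'],s['gripper_width'],s['contact_force'])"
```

```text
clock: 0.35
position: [228.0, -505.4, 230.9]
ee_rot: [-0.145, 0.989, 0.001, 0.0]
contact_force: [-0.4, -0.5, 0.7]
gripper_width: 44.1
grasp_force: 0.0
clock: 0.65
position: [278.1, -416.1, 231.2]
ee_rot: [-0.145, 0.989, 0.001, 0.0]
contact_force: [-0.5, -0.6, 0.2]
gripper_width: 0.2
grasp_force: 0.0
clock: 0.95
position: [328.4, -326.6, 231.3]
ee_rot: [-0.146, 0.989, 0.0, 0.0]
contact_force: [-0.3, -0.7, 0.4]
gripper_width: 0.3
grasp_force: 0.0
[-4.30917354e-01  1.06153282e-01 -3.69681990e-01 -7.39086353e-04
 -1.09483626e+00 -8.47465909e-01] [ 328.36525181 -326.62292327  231.29667219] 0.2637156652604233 [-0.27564089 -0.74091763  0.44168725]
```

```bash
for i in 1 2 3 4 5 6; do python3 -m jog '[[[0.25,0.45,0],[0,0,0],1],[[0.5,0.9,0],[0,0,0],1],[[0.5,0.9,0],[0,0,0],1]]' >/dev/null; done
python3 -m jog '[[[0.03,-0.01,-0.4],[0,0,0],1],[[0.03,-0.01,-0.8],[0,0,0],1],[[0.03,-0.01,-0.8],[0,0,0],1],[[0.03,-0.01,-0.8],[0,0,0],1]]'
python3 - <<'E'
from bench import *
import cv2
d=get_image("wrist"); cv2.imwrite('pics/w1.png',d['frame'][:,:,::-1]); print(read_state()['joints'])
E
```

```text
clock: 3.15
position: [630.3, 207.6, 151.5]
ee_rot: [-0.142, 0.99, -0.001, -0.0]
contact_force: [0.7, -0.0, 1.1]
gripper_width: -0.5
grasp_force: 0.0
[ 5.62398558e-01  5.08005984e-01  4.99718529e-03  1.53498898e-03
 -1.06537568e+00 -1.84779639e+00]
```

View pics/w1.png

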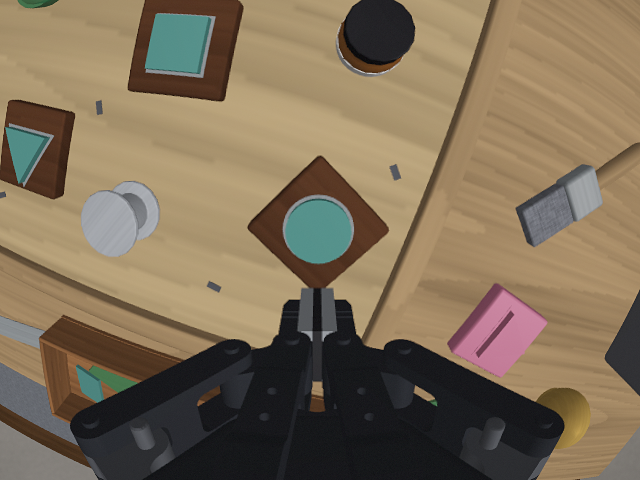

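The round inlay is at (318,230), in line with the shut fingertips at (318,290). Next I'll check its position with the wrist camera.

```bash
cat >> h.py <<'E'
def wrist(box,z=38.3):
    import cv2; from bench import get_image,read_state
    d=get_image("wrist"); u0,v0,u1,v1=box
    w=cv2.cvtColor(d['frame'],cv2.COLOR_RGB2HSV)[v0:v1,u0:u1].astype(int)
    m=((w[...,0]>70)&(w[...,0]<105)&(w[...,1]>60)&(w[...,2]>60)).astype(np.uint8)
    c=max(cv2.findContours(m,0,2)[0],key=cv2.contourArea); M=cv2.moments(c)
    u,v=u0+M['m10']/M['m00'],v0+M['m01']/M['m00']
    x,y=(u-d['cx'])/d['fx'],(v-d['cy'])/d['fy']; r=np.hypot(x,y)
    R,t=np.array(d['R']),np.array(d['t']); cc=-R.T@t
    q=R.T@np.array([x/r*np.sin(r),y/r*np.sin(r),np.cos(r)])
    P=cc+q*(z-cc[2])/q[2]; p=read_state()['position']
    print((round(u),round(v)),cv2.contourArea(c),P.round(1),'tcp',p.round(1),'shift',(P-p).round(1))
E
python3 -c "
from h import *; wrist((250,170,390,285))"
```

```text
(317, 228) 3216.0 [630.5 206.7  38.3] tcp [631.5 209.  154.2] shift [  -1.    -2.3 -115.9]
```

```bash
python3 -m jog '[[[0,-0.02,-0.3],[0,0,0],1],[[0,-0.02,-0.6],[0,0,0],1],[[0,-0.02,-0.85],[0,0,0],1],[[0,-0.02,-1],[0,0,0],1],[[0,-0.02,-1],[0,0,0],1],[[0,-0.02,-1],[0,0,0],1],[[0,-0.02,-1],[0,0,0],1]]'
python3 -m jog '[[[0,0,-0.02],[0,0,0],1],[[0,0,-0.04],[0,0,0],1],[[0,0,-0.06],[0,0,0],1],[[0,0,-0.08],[0,0,0],1],[[0,0,-0.08],[0,0,0],1]]'
python3 -m jog '[[[0,0,-0.01],[0,0,0],1],[[0,0,-0.02],[0,0,0],1],[[0,0,-0.03],[0,0,0],1],[[0,0,-0.04],[0,0,0],1],[[0,0,-0.05],[0,0,0],1],[[0,0,-0.05],[0,0,0],1]]'
```

```text
clock: 3.95
position: [631.2, 208.2, 53.6]
ee_rot: [-0.143, 0.99, 0.001, 0.002]
contact_force: [0.6, 0.5, -0.1]
gripper_width: 0.5
grasp_force: 0.0
clock: 4.45
position: [629.6, 207.4, 42.8]
ee_rot: [-0.143, 0.99, -0.0, -0.0]
contact_force: [-0.0, 0.1, 0.2]
gripper_width: -0.2
grasp_force: 0.0
clock: 5.05
position: [629.7, 207.5, 38.1]
ee_rot: [-0.143, 0.99, -0.0, -0.0]
contact_force: [-0.5, -0.4, 0.2]
gripper_width: 0.1
grasp_force: 0.0
```

```bash
python3 -m jog '[[[0,0,-0.01],[0,0,0],1],[[0,0,-0.02],[0,0,0],1],[[0,0,-0.03],[0,0,0],1],[[0,0,-0.03],[0,0,0],1]]'
python3 -m jog '[[[0,0,-0.01],[0,0,0],1],[[0,0,-0.02],[0,0,0],1],[[0,0,-0.02],[0,0,0],1]]'
```

```text
clock: 5.45
position: [629.9, 207.6, 35.5]
ee_rot: [-0.143, 0.99, 0.0, 0.0]
contact_force: [-0.8, 0.1, 3.4]
gripper_width: 0.3
grasp_force: 1.2
clock: 5.75
position: [629.9, 207.6, 33.2]
ee_rot: [-0.143, 0.99, 0.0, 0.0]
contact_force: [-0.5, -0.4, 1.9]
gripper_width: 0.3
grasp_force: 1.0
```

Sliding at about 3 N. Continuing in small steps towards the stop.

```bash
python3 -m jog '[[[0,0,-0.005],[0,0,0],1],[[0,0,-0.01],[0,0,0],1],[[0,0,-0.015],[0,0,0],1],[[0,0,-0.015],[0,0,0],1]]'
python3 -m jog '[[[0,0,-0.005],[0,0,0],1],[[0,0,-0.005],[0,0,0],1]]'
```

```text
clock: 6.15
position: [629.9, 207.6, 31.7]
ee_rot: [-0.143, 0.99, 0.0, 0.0]
contact_force: [-0.6, 0.4, 2.4]
gripper_width: 0.2
grasp_force: 1.1
clock: 6.35
position: [629.9, 207.6, 31.3]
ee_rot: [-0.143, 0.99, 0.0, 0.0]
contact_force: [0.8, -0.6, 2.2]
gripper_width: 0.2
grasp_force: 1.1
```

```bash
python3 -m jog '[[[0,0,-0.005],[0,0,0],1],[[0,0,-0.005],[0,0,0],1]]'
```

```text
clock: 6.55
position: [629.9, 207.6, 30.9]
ee_rot: [-0.143, 0.99, 0.0, 0.0]
contact_force: [-0.1, 0.1, 2.9]
gripper_width: -0.1
grasp_force: 1.6
```

```bash
python3 -m jog '[[[0,0,-0.003],[0,0,0],1],[[0,0,-0.003],[0,0,0],1]]'
```

```text
clock: 6.75
position: [630.0, 207.6, 31.0]
ee_rot: [-0.143, 0.99, 0.0, 0.0]
contact_force: [-0.7, 0.2, 4.3]
gripper_width: 0.1
grasp_force: 2.5
```

```bash
python3 -m jog '[[[0,0,-0.003],[0,0,0],1],[[0,0,-0.003],[0,0,0],1]]'
python3 -m jog '[[[0,0,-0.003],[0,0,0],1],[[0,0,-0.003],[0,0,0],1]]'
```

```text
clock: 6.95
position: [630.0, 207.6, 30.9]
ee_rot: [-0.143, 0.99, -0.0, 0.0]
contact_force: [-1.3, -0.4, 5.9]
gripper_width: 0.2
grasp_force: 3.1
clock: 7.15
position: [630.0, 207.6, 30.9]
ee_rot: [-0.143, 0.99, -0.0, 0.0]
contact_force: [-1.2, -0.5, 6.3]
gripper_width: -0.2
grasp_force: 3.7
```

Round is home: z holds at 30.9 while the force rises. Lifting off and moving to the triangle.

```bash
python3 -m jog '[[[0,0,0.05],[0,0,0],1],[[0,0,0.3],[0,0,0],1],[[0,0,0.7],[0,0,0],1],[[0,0,1],[0,0,0],1],[[0,0,1],[0,0,0],1]]' | head -2
python3 -m jog '[[[0,-0.3,0],[0,0,0],1],[[0,-0.6,0],[0,0,0],1],[[0,-1,0],[0,0,0],1]]' >/dev/null
python3 -m jog '[[[0,-0.5,0],[0,0,0],1],[[0,-1,0],[0,0,0],1],[[0,-1,0],[0,0,0],1]]' >/dev/null
python3 -m jog '[[[0,-0.3,0],[0,0,0],1],[[0,-0.55,0],[0,0,0],1],[[0,-0.67,0],[0,0,0],1],[[0,-0.67,0],[0,0,0],1],[[0,-0.67,0],[0,0,0],1]]'
python3 - <<'E'
from h import *; import cv2
from bench import get_image
cv2.imwrite('pics/w2.png',get_image('wrist')['frame'][:,:,::-1]); wrist((250,150,390,290))
E
```

```text
clock: 7.65
position: [632.4, 208.7, 135.0]
clock: 8.75
position: [629.7, -58.8, 129.4]
ee_rot: [-0.143, 0.99, 0.0, -0.0]
contact_force: [0.2, -0.1, -0.3]
gripper_width: -0.3
grasp_force: 0.0
(315, 239) 2767.5 [629.5 -61.1  38.3] tcp [629.9 -58.3 129.7] shift [ -0.4  -2.8 -91.4]
```

View pics/w2.png

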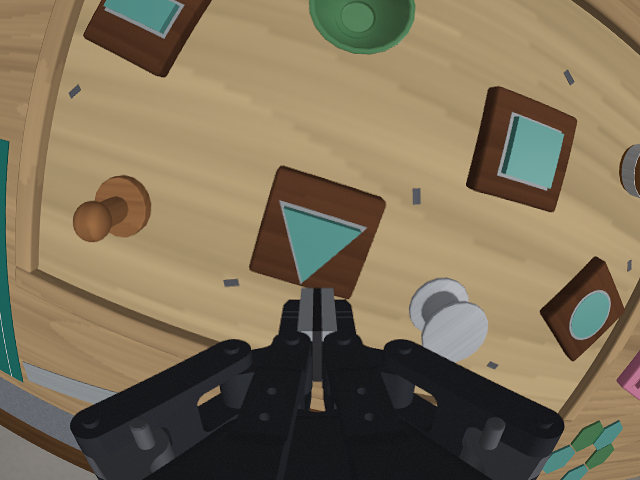

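The triangle at (315,239) lies just ahead of the fingertips, and the round inlay at (590,314) looks flush. Pressing the triangle.

```bash
python3 -m jog '[[[0,-0.015,-0.3],[0,0,0],1],[[0,-0.015,-0.6],[0,0,0],1],[[0,-0.015,-0.75],[0,0,0],1],[[0,-0.015,-0.83],[0,0,0],1],[[0,-0.015,-0.85],[0,0,0],1],[[0,-0.015,-0.87],[0,0,0],1],[[0,-0.015,-0.88],[0,0,0],1],[[0,-0.015,-0.89],[0,0,0],1],[[0,-0.015,-0.9],[0,0,0],1],[[0,-0.015,-0.91],[0,0,0],1],[[0,-0.015,-0.92],[0,0,0],1],[[0,-0.015,-0.93],[0,0,0],1],[[0,-0.015,-0.94],[0,0,0],1],[[0,-0.015,-0.94],[0,0,0],1]]'
python3 -m jog '[[[0,0,-0.01],[0,0,0],1],[[0,0,-0.02],[0,0,0],1],[[0,0,-0.03],[0,0,0],1],[[0,0,-0.035],[0,0,0],1],[[0,0,-0.035],[0,0,0],1]]'
```

```text
clock: 10.25
position: [629.9, -61.0, 36.0]
ee_rot: [-0.143, 0.99, -0.0, 0.0]
contact_force: [-1.1, -0.4, 2.4]
gripper_width: 0.3
grasp_force: 1.2
clock: 10.75
position: [630.0, -61.0, 32.3]
ee_rot: [-0.143, 0.99, -0.0, 0.0]
contact_force: [0.4, -0.3, 1.3]
gripper_width: 0.2
grasp_force: 0.9
```

```bash
python3 -m jog '[[[0,0,-0.005],[0,0,0],1],[[0,0,-0.01],[0,0,0],1],[[0,0,-0.013],[0,0,0],1],[[0,0,-0.016],[0,0,0],1],[[0,0,-0.016],[0,0,0],1]]'
python3 -m jog '[[[0,0,-0.004],[0,0,0],1],[[0,0,-0.004],[0,0,0],1]]'
python3 -m jog '[[[0,0,-0.004],[0,0,0],1],[[0,0,-0.004],[0,0,0],1]]'
```

```text
clock: 11.25
position: [629.9, -61.0, 31.0]
ee_rot: [-0.143, 0.99, -0.0, 0.0]
contact_force: [-0.6, 0.6, 2.8]
gripper_width: -0.2
grasp_force: 1.6
clock: 11.45
position: [630.0, -61.0, 30.9]
ee_rot: [-0.143, 0.99, -0.0, 0.0]
contact_force: [-0.2, 0.5, 5.5]
gripper_width: 0.2
grasp_force: 2.6
clock: 11.65
position: [630.0, -61.0, 30.9]
ee_rot: [-0.143, 0.99, -0.0, 0.0]
contact_force: [-2.3, -0.3, 7.3]
gripper_width: -0.0
grasp_force: 3.4
```

Triangle is home. Next is the bar, turning 58° so the pads lie along it.

```bash
python3 -m jog '[[[0,0,0.05],[0,0,0],1],[[0,0,0.3],[0,0,0],1],[[0,0,0.7],[0,0,0],1],[[0,0,1],[0,0,0],1],[[0,0,1],[0,0,0],1]]' | head -2
python3 -m jog '[[[-0.2,-0.25,0],[0,0,0.07],1],[[-0.4,-0.5,0],[0,0,0.14],1],[[-0.6,-0.75,0],[0,0,0.21],1],[[-0.64,-0.8,0],[0,0,0.24],1],[[-0.64,-0.8,0],[0,0,0.24],1]]' >/dev/null
python3 -m jog '[[[-0.2,-0.25,0],[0,0,0.07],1],[[-0.4,-0.5,0],[0,0,0.14],1],[[-0.6,-0.75,0],[0,0,0.21],1],[[-0.64,-0.81,0],[0,0,0.245],1],[[-0.64,-0.81,0],[0,0,0.245],1],[[-0.64,-0.81,0],[0,0,0.245],1]]'
python3 - <<'E'
from h import *; import cv2
from bench import get_image
cv2.imwrite('pics/w3.png',get_image('wrist')['frame'][:,:,::-1]); wrist((250,150,390,290))
E
```

```text
clock: 12.15
position: [632.6, -60.7, 135.0]
clock: 13.25
position: [502.3, -221.4, 129.6]
ee_rot: [-0.605, 0.796, 0.0, 0.0]
contact_force: [0.1, 0.3, -0.3]
gripper_width: 0.5
grasp_force: 0.0
(315, 236) 2479.0 [ 503.4 -225.7   38.3] tcp [ 502.5 -221.2  129.7] shift [  0.8  -4.5 -91.4]
```

View pics/w3.png

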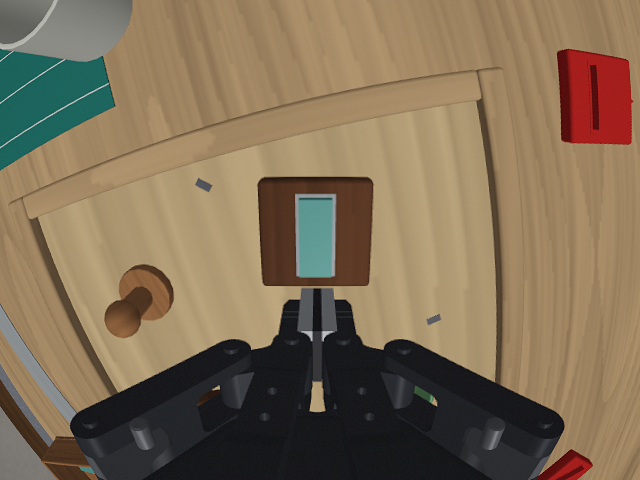

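The bar at (316,237) is parallel to the pads and centred on the fingertips. Pressing it now.

```bash
python3 -m jog '[[[0.005,-0.025,-0.3],[0,0,0],1],[[0.005,-0.025,-0.6],[0,0,0],1],[[0.005,-0.025,-0.75],[0,0,0],1],[[0.005,-0.025,-0.83],[0,0,0],1],[[0.005,-0.025,-0.85],[0,0,0],1],[[0.005,-0.025,-0.87],[0,0,0],1],[[0.005,-0.025,-0.88],[0,0,0],1],[[0.005,-0.025,-0.89],[0,0,0],1],[[0.005,-0.025,-0.9],[0,0,0],1],[[0.005,-0.025,-0.91],[0,0,0],1],[[0.005,-0.025,-0.92],[0,0,0],1],[[0.005,-0.025,-0.93],[0,0,0],1],[[0.005,-0.025,-0.94],[0,0,0],1],[[0.005,-0.025,-0.94],[0,0,0],1]]'
python3 -m jog '[[[0,0,-0.01],[0,0,0],1],[[0,0,-0.02],[0,0,0],1],[[0,0,-0.03],[0,0,0],1],[[0,0,-0.035],[0,0,0],1],[[0,0,-0.035],[0,0,0],1]]'
```

```text
clock: 14.75
position: [502.4, -224.5, 36.1]
ee_rot: [-0.606, 0.795, -0.0, 0.0]
contact_force: [-0.3, -0.3, 1.6]
gripper_width: -0.0
grasp_force: 1.0
clock: 15.25
position: [502.4, -224.5, 32.4]
ee_rot: [-0.606, 0.795, -0.0, -0.0]
contact_force: [0.2, -0.2, 1.7]
gripper_width: 0.0
grasp_force: 0.8
```

```bash
python3 -m jog '[[[0,0,-0.005],[0,0,0],1],[[0,0,-0.01],[0,0,0],1],[[0,0,-0.013],[0,0,0],1],[[0,0,-0.016],[0,0,0],1],[[0,0,-0.016],[0,0,0],1]]'
python3 -m jog '[[[0,0,-0.004],[0,0,0],1],[[0,0,-0.004],[0,0,0],1]]'
python3 -m jog '[[[0,0,-0.004],[0,0,0],1],[[0,0,-0.004],[0,0,0],1]]'
```

```text
clock: 15.75
position: [502.4, -224.5, 30.9]
ee_rot: [-0.606, 0.795, -0.0, -0.0]
contact_force: [-0.2, -0.6, 3.4]
gripper_width: -0.2
grasp_force: 1.3
clock: 15.95
position: [502.4, -224.5, 30.9]
ee_rot: [-0.606, 0.795, -0.0, 0.0]
contact_force: [-0.8, 0.2, 5.1]
gripper_width: -0.2
grasp_force: 2.5
clock: 16.15
position: [502.4, -224.5, 30.9]
ee_rot: [-0.606, 0.795, -0.0, -0.0]
contact_force: [-1.9, 0.4, 7.1]
gripper_width: -0.1
grasp_force: 3.6
```

Bar is home. Rising clear, then a final look.

```bash
python3 -m jog '[[[0,0,0.05],[0,0,0],1],[[0,0,0.3],[0,0,0],1],[[0,0,0.7],[0,0,0],1],[[0,0,1],[0,0,0],1],[[0,0,1],[0,0,0],1]]' | head -2
python3 -m jog '[[[-0.2,-0.2,0.3],[0,0,0],1],[[-0.4,-0.4,0.6],[0,0,0],1],[[-0.8,-0.8,1],[0,0,0],1],[[-0.8,-0.8,1],[0,0,0],1],[[-0.8,-0.8,1],[0,0,0],1],[[-0.8,-0.8,1],[0,0,0],1]]'
python3 - <<'E'
from bench import *; import cv2
f=get_image('top')['frame'][:,:,::-1]
cv2.imwrite('pics/t2.png',cv2.resize(f[100:290,185:450],None,fx=3,fy=3,interpolation=cv2.INTER_CUBIC))
E
```

```text
clock: 16.65
position: [505.2, -225.0, 134.6]
clock: 17.25
position: [422.0, -304.0, 228.8]
ee_rot: [-0.606, 0.796, 0.001, -0.0]
contact_force: [-0.1, 0.9, -0.5]
gripper_width: -0.2
grasp_force: 0.0
```

View pics/t2.png

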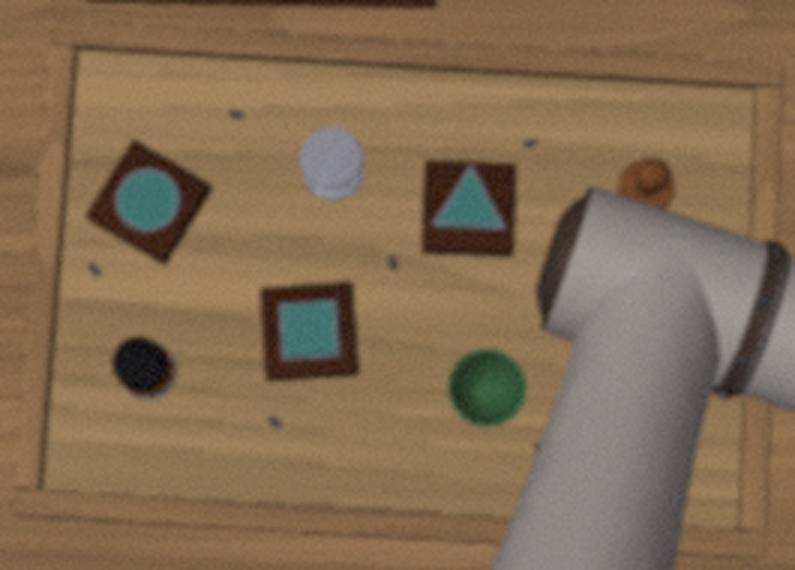

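The round (148,199), triangle (469,208) and square (308,330) coasters and the things around them are where they were. The bar coaster is hidden behind the arm. Handing in.

```bash
python3 -c "
from bench import job_done; print(job_done())"
```

```text
the job is handed in; nothing more can be done
None
```

I pressed the round, triangle and bar inlays home in that order, each to about 30.9 mm at roughly 7 N, left the square untouched and handed the job in; the arm hid the bar coaster in the final picture, so its position was not rechecked.

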